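# Park the microscope objectives on the rail in order of length

### The arm

A 6-joint arm with a two-finger parallel gripper is mounted at the origin on a cart in front of the work surface, level with it; the furniture and walls round the work are solid. World frame = base frame: x ahead of the robot, y to its left, z up, the work surface at z = 0. Lengths are in mm, angles in rad, forces in N, time in s.
With the tool pointing down it reaches from about 275 to 1000 mm from the base axis. Payload 8.4 kg.
Tool frame: the origin (TCP) lies midway between the tips of the shut fingers; the grasp point (between the pads) lies 19 mm behind it; z points along the fingers, y is the line along which they close (so a half turn about z gives the same grasp; the last joint's range is limited). The gripper opens to 85 mm and grips with 20 to 120 N. Pads are 22 mm wide; open, the fingers measure 114 mm over their backs; the gripper's body (76 mm by 85 mm) begins 54 mm behind the grasp point. The pads swing forward as they close: fully open they stand 13 mm farther back than shut.
Start: joints at [-1.151, 0.353, 1.633, -0, 1.155, -0.002], TCP at [255.876, -570.224, 231.281] pointing down, gripper open.
Joint ranges: [-2.63, 2.63], [-0.92, 2.1], [0.06, 2.66], [-1.3, 4.44], [0, 2.69], [-3.02, 3.02]. Speed limits (rad/s): [2.22, 2.22, 2.79, 3.14, 3.14, 3.14].

### API

Orientations are given as [roll, pitch, yaw] about the fixed x, y, z axes, in that order (R = Rz(yaw) Ry(pitch) Rx(roll)).
In Python, from rig import telemetry, optics, r gives the robot as it stands.
- The arm moves only by the tool play_rows, never from a script. Its arguments are lists of equal length, an entry for each row: "dp": the shift along the tool's x, y, z in units of 40 mm (1.0 is 40 mm), a list of three; "rot": the turn, a rotation vector about the tool's x, y, z in units of 6 degrees (1.0 is 6 degrees), a list of three. In form: {"dp": [[tx, ty, tz], ...], "rot": [[ax, ay, az], ...]}. A call has 1 to 5 rows; each row is the pose to reach, as a shift and turn from the pose commanded when the call began, along the tool's axes at that moment; what a row does not reach only later rows make up. A row lasts 1/12 s, in which the tool goes at most 41.7 mm and 7.16 degrees, less where a joint would pass 70% of its speed; a pose out of reach is approached as far as the arm can. A call with a gripper value outside its range is refused whole. "fingers" is the opening, from 0 (shut) to 1 (fully open), set as the call begins (left out, the last holds). The fingers move at their own pace and stop on an object; "grip_force" is the grip in N (left out, the last holds). Time passes only in rows, so rows that repeat a pose let the fingers close. It gives the time, the measured TCP pose, the force, the opening and the grip force at its end, in the units of the state.
- telemetry.sense(): the state, without advancing time (a new reading comes with each control period).
- optics.grab_frame(name): name is "scene" or "top" or "wrist"; returns a dict with "color" (480x640x3 uint8, red, green, blue), "mtx" (3x3 intrinsics, pixels), "R" (3x3) and "t" (3): a world point X has camera coordinates R X + t; the wrist camera has in their place "mount" (4x4, takes a point from camera to tool coordinates, whose origin is the TCP and whose axes are the flange's). Camera axes: x right, y down, z forward; pixel columns grow to the right and rows downward; lengths in mm; the calibration is good to about 2 mm. The wrist camera is an equidistant fisheye: a pixel r from the principal point sees the ray r / f radians off the axis. A picture is of the moment at which its call begins: read the wrist's pose just before it. There is no depth.
- r.sign_off(): hands the job in; it is judged then, once.
The state is a dict: "clock": time; "qpos": joint angles; "qvel": joint speeds; "joint_efforts": joint torques, N m; "eef_pos": TCP position; "tcp_rot": TCP orientation; "contact_force": force on the tool from outside, world axes, zero at the start; "wrist_torque": the same for the moment, N m; "opening": opening from 0.0 (shut) to 1.0 (fully open); "grasp_force": force on a finger pad.
Only numpy, scipy, OpenCV 4.12 (cv2) and the standard library are available. Lean on these libraries where they do the work, as an engineer would, in place of code of your own. Each camera call takes 0.05 s, during which the arm holds its last target. There are 200 camera calls.

### The job

The microscope's four objectives were cleaned and left standing about the bench. Park them in the four cups of the rail, one in each, threaded foot down and standing upright on the cup's floor, in order of length: the longest, which is the oil-immersion one, in the cup next to the black-capped immersion-oil bottle, and so on down to the shortest at the other end. Lenses are delicate, so set each one down without dropping it or tipping it over, and leave the oil bottle where it stands.

Things in the scene. Friction and masses are not known exactly. Their poses are not given: they have to be found in the camera images.
- objective_34: bare-metal microscope objective, 34 mm tall, the shortest: ends flat just above the barrel in a 19 mm lens. Stands loose on its threaded foot (24 mm across, 4 mm high), lens up. Grip the barrel: a plain cylinder 27 mm across from 4 to 30 mm height, alike on all four. About 0.1 kg; round, so yaw is immaterial. Origin: centre of the foot's underside; z up its axis.
- objective_44: bare-metal microscope objective, 44 mm tall, second shortest: 22 mm nose, 12 mm lens. Stands loose on its threaded foot (24 mm across, 4 mm high), lens up. Grip the barrel: a plain cylinder 27 mm across from 4 to 30 mm height, alike on all four. About 0.1 kg; round, so yaw is immaterial. Origin: centre of the foot's underside; z up its axis.
- objective_54: bare-metal microscope objective, 54 mm tall, second longest: nose in two steps (25, 19 mm), 8 mm lens. Stands loose on its threaded foot (24 mm across, 4 mm high), lens up. Grip the barrel: a plain cylinder 27 mm across from 4 to 30 mm height, alike on all four. About 0.1 kg; round, so yaw is immaterial. Origin: centre of the foot's underside; z up its axis.
- objective_64: bare-metal microscope objective, 64 mm tall, the longest (oil immersion): slender stepped nose (26, 21, 10 mm), 5 mm lens. Stands loose on its threaded foot (24 mm across, 4 mm high), lens up. Grip the barrel: a plain cylinder 27 mm across from 4 to 30 mm height, alike on all four. About 0.1 kg; round, so yaw is immaterial. Origin: centre of the foot's underside; z up its axis.
- cup_1: one of four like cups on black carriers fixed along the rail, 52 mm apart (+-4); their numbers do not follow their order, which changes. Rim 47 mm across outside, 43 inside, 7 mm high, so an objective has 8 mm play all round. Origin: centre of the flat floor, 22 mm above the worktop (rim top 29 mm); axes as the rail's. A thumbscrew reaches 33 mm to -x, below 18 mm height.
- cup_2: one of four like cups on black carriers fixed along the rail, 52 mm apart (+-4); their numbers do not follow their order, which changes. Rim 47 mm across outside, 43 inside, 7 mm high, so an objective has 8 mm play all round. Origin: centre of the flat floor, 22 mm above the worktop (rim top 29 mm); axes as the rail's. A thumbscrew reaches 33 mm to -x, below 18 mm height.
- cup_3: one of four like cups on black carriers fixed along the rail, 52 mm apart (+-4); their numbers do not follow their order, which changes. Rim 47 mm across outside, 43 inside, 7 mm high, so an objective has 8 mm play all round. Origin: centre of the flat floor, 22 mm above the worktop (rim top 29 mm); axes as the rail's. A thumbscrew reaches 33 mm to -x, below 18 mm height.
- cup_4: one of four like cups on black carriers fixed along the rail, 52 mm apart (+-4); their numbers do not follow their order, which changes. Rim 47 mm across outside, 43 inside, 7 mm high, so an objective has 8 mm play all round. Origin: centre of the flat floor, 22 mm above the worktop (rim top 29 mm); axes as the rail's. A thumbscrew reaches 33 mm to -x, below 18 mm height.
- rail: graduated aluminium bar, 220 mm long (232 with its grey end plates), 36 mm wide, 16 mm high, fixed to the worktop; carries the four cups in a row. Origin: centre of its underside. y axis: along the row; x axis: across it, away from the robot. To the left of the objectives (+y), some 0.1 m off, stands the solid microscope, 445 mm tall, and a flat petri dish lies between: keep wrist and gripper clear of them.
- oil_bottle: immersion-oil bottle: white, round, big black cap, 33 mm across, 71 mm tall, loose on the worktop off one end of the rail, about 145 mm from the rail's middle; which end changes (a slimmer white dropper bottle with a pointed tip, 25 mm across, 64 mm tall, stands off the other end). Leave it. Origin: centre of its underside.
Mind the look-alikes: they are no part of the job. Leave any purple look-alike of the objective_34 alone. Leave any turquoise look-alike of the objective_44 alone.

How it is judged:
By the outcome, as a careful person would: the job done as asked, in the order asked, and still so for the second after the job is handed in, with the robot touching nothing.
It also fails if it takes over 93 s, if anything falls off the work surface, if the arm or the gripper's body presses on something with over 40 N, if the wrist force passes 120 N, or if a joint passes its speed limit or range.

## Working session

There is one attempt and no reset: what is moved stays moved. The work goes in short steps, Python scripts to look and compute and a tool call to move; the robot and the scene stay as the last step left them, time stands still between calls to the robot, and variables do not carry over. Pictures are saved under pics/ and viewed, at most 14 in all, crops included, and the job is handed in when it is done.

Besides the shell and the picture viewer there is one more tool, called after "Emit:" as name(argument=value, ...) on one line, values as JSON. play_rows: Moves the arm, as the interface text tells. Its arguments: {"type":"object","properties":{"dp":{"type":"array"},"rot":{"type":"array"},"fingers":{"type":"number"},"grip_force":{"type":"number"}},"required":["dp","rot"]}

```bash
ls; mkdir -p pics; python3 - <<'E'
from rig import telemetry, optics, r
import cv2,numpy as np
s=telemetry.sense(); print(s['eef_pos'],s['tcp_rot'],s['clock'],s['opening'])
for n in ('scene','top'):
    f=optics.grab_frame(n); cv2.imwrite(f'pics/{n}0.png',f['color'][:,:,::-1]); print(n,f['mtx'].tolist(),np.round(f['R'],4).tolist(),f['t'])
    np.savez(f'{n}.npz',K=f['mtx'],R=f['R'],t=f['t'],c=f['color'])
f=optics.grab_frame('wrist'); print(f['mtx'].tolist(),f['mount'].tolist())
E
```

```text
pics
[ 255.67235723 -569.77625452  230.53286633] [-3.14014492e+00  2.01320873e-05  4.21867107e-01] 0.0 1.0013115577113847
scene [[535.7128469559098, 0.0, 320.2962265292566], [0.0, 535.7128469559098, 233.23159124434486], [0.0, 0.0, 1.0]] [[0.574, -0.8187, 0.0112], [-0.3904, -0.2857, -0.8752], [0.7198, 0.498, -0.4836]] [-565.19872028  118.84586049  711.8185231 ]
top [[570.6462682797935, 0.0, 313.21761370654957], [0.0, 570.6462682797935, 239.23266643056857], [0.0, 0.0, 1.0]] [[0.0259, -0.9987, 0.0448], [-0.9873, -0.0326, -0.1553], [0.1566, -0.0402, -0.9868]] [-372.02281354  487.49265259  802.37027291]
[[371.64829954431775, 0.0, 322.8412292975769], [0.0, 371.64829954431775, 239.0313846602731], [0.0, 0.0, 1.0]] [[-0.00011582120021133009, -0.9658721199594955, -0.2590193708400934, 65.34816677393775], [0.9999999221486635, -0.00020957341011133303, 0.0003343376305646112, -0.6074399592000956], [-0.0003772109688475707, -0.2590193119517038, 0.965872069038105, -143.0858203834795], [0.0, 0.0, 0.0, 1.0]]
```

View pics/top0.png

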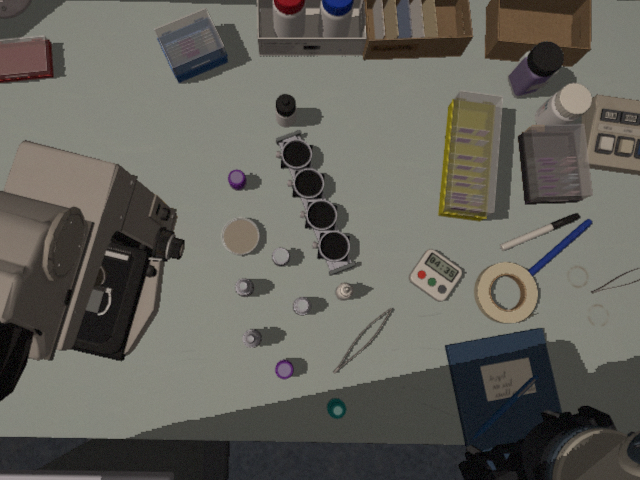

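View pics/scene0.png

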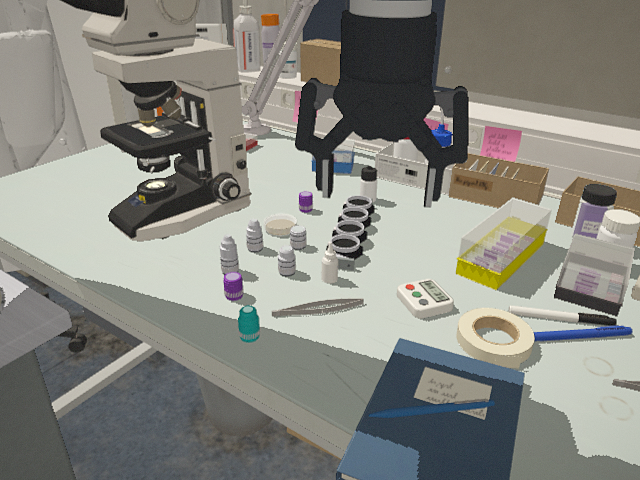

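The top view shows four bare-metal objectives at (281,257), (245,288), (302,306) and (253,338), purple and turquoise look-alikes, and the dropper at (345,291). The oil bottle is at (286,105), by the far cup (296,153). I'll confirm the identities in an enlarged crop.

```bash
python3 - <<'E'
import cv2,numpy as np
a=np.load('top.npz')['c'][85:365,215:365]; b=np.load('scene.npz')['c'][150:290,205:395]
a=cv2.resize(a,None,fx=2.1,fy=2.1,interpolation=2);b=cv2.resize(b,(480,354),interpolation=2)
o=np.zeros((590,800,3),np.uint8);o[:588,:315]=a[:588,:315];o[:354,318:798]=b
cv2.imwrite('pics/crop.png',o[:,:,::-1])
E
```

```text
(no output)
```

View pics/crop.png

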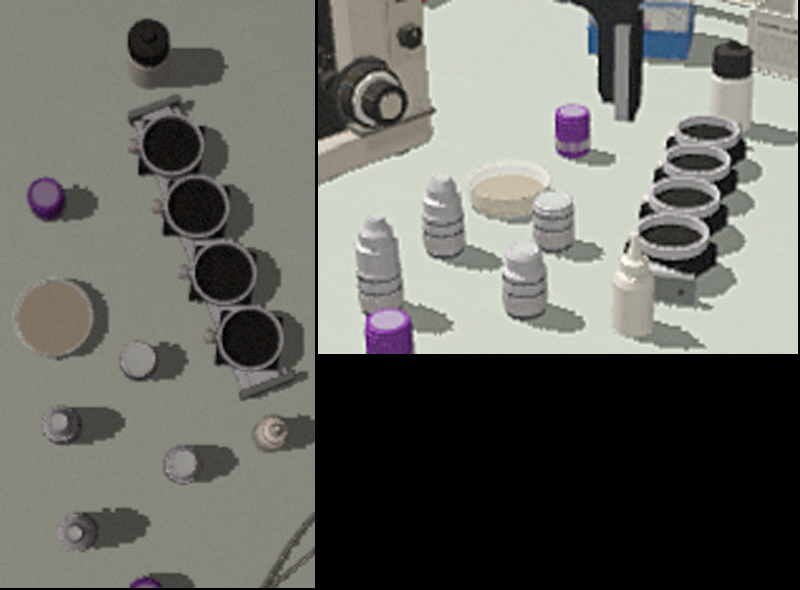

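```bash
cat > h.py <<'E'
import numpy as np
def load(n):
    d=np.load(f'{n}.npz'); return d['K'],d['R'],d['t']
def back(n,u,v,z):
    K,R,t=load(n); d=R.T@np.linalg.inv(K)@[u,v,1]; c=-R.T@t
    return c+d*(z-c[2])/d[2]
E
python3 - <<'E'
from h import *
T=lambda x,y:(215+x/2.1,85+y/2.1); S=lambda x,y:(205+(x-318)/2.526,150+y/2.526)
for n,z,a,b in [('34',34,(138,357),(554,199)),('44',44,(183,463),(524,246)),('54',54,(60,421),(441,180)),('64',64,(75,533),(376,217)),
 ('c1',29,(171,144),(708,134)),('c2',29,(196,206),(697,162)),('c3',29,(223,271),(684,196)),('c4',29,(249,337),(672,236)),('oil',71,(150,42),(732,46)),('drop',64,(273,431),(634,236))]:
    print(n,back('top',*T(*a),z).round(1),back('scene',*S(*b),z).round(1))
E
```

```text
34 [ 474.7 -309.9   34. ] [ 475.6 -312.4   34. ]
44 [ 399.9 -343.9   44. ] [ 403.3 -344.7   44. ]
54 [ 426.  -258.1   54. ] [ 424.  -261.6   54. ]
64 [ 350.4 -272.3   64. ] [ 351.9 -274.9   64. ]
c1 [ 634.8 -328.7   29. ] [ 627.8 -337.2   29. ]
c2 [ 588.3 -348.4   29. ] [ 584.8 -354.5   29. ]
c3 [ 540.4 -369.4   29. ] [ 537.2 -373.9   29. ]
c4 [ 492.4 -389.4   29. ] [ 487.8 -396.2   29. ]
oil [ 696.3 -311.2   71. ] [ 693.4 -316.1   71. ]
drop [ 422.6 -404.5   64. ] [ 423.1 -410.3   64. ]
```

64 = top (253,338), with the slender stepped nose and the tallest. 54 = (245,288), 44 = (302,306) and 34 = (281,257), which is flat. The oil bottle is at the far end. Both views agree to within a few mm, so I'm moving in.

Emit:
play_rows(dp=[[0.7,-0.43,0],[1.39,-0.86,0],[2.09,-1.28,0],[2.78,-1.71,0],[3.48,-2.14,0]], rot=[[0,0,0.8],[0,0,1.6],[0,0,2.4],[0,0,3.2],[0,0,3.95]], fingers=0.6, grip_force=30)

```text
clock: 0.57
eef_pos: [348.2, -433.8, 231.0]
tcp_rot: [-3.141, 0.0, 0.003]
contact_force: [0.1, -1.0, -0.0]
opening: 0.6
grasp_force: 0.0
```

Emit:
play_rows(dp=[[0.47,-0.67,0],[0.93,-1.34,0],[1.4,-2.02,0],[1.86,-2.69,0],[2.33,-3.36,0]], rot=[[0,0,0.8],[0,0,1.6],[0,0,2.4],[0,0,3.2],[0,0,3.95]])

```text
clock: 0.98
eef_pos: [440.4, -298.5, 231.2]
tcp_rot: [-3.142, 0.0, -0.41]
contact_force: [1.2, -0.2, -0.2]
opening: 0.599
grasp_force: 0.0
```

Emit:
play_rows(dp=[[0,0,0],[0,0,0],[0,0,0]], rot=[[0,0,0],[0,0,0],[0,0,0]])

```text
clock: 1.23
eef_pos: [439.8, -300.0, 231.2]
tcp_rot: [3.141, 0.0, -0.403]
contact_force: [0.3, -0.1, 0.1]
opening: 0.602
grasp_force: 0.0
```

```bash
cat >> h.py <<'E'
from scipy.spatial.transform import Rotation as Ro
def snap(name):
    from rig import telemetry, optics
    import cv2
    s=telemetry.sense(); f=optics.grab_frame('wrist'); cv2.imwrite(f'pics/{name}.png',f['color'][:,:,::-1])
    np.savez(f'{name}.npz',K=f['mtx'],M=f['mount'],p=s['eef_pos'],e=s['tcp_rot'],c=f['color'])
    print(np.round(s['eef_pos'],1),np.round(s['tcp_rot'],4),s['clock'],s['opening'],np.round(s['contact_force'],1))
def wcam(name):
    d=np.load(f'{name}.npz'); Rw=Ro.from_euler('xyz',d['e']).as_matrix(); M=d['M']
    return d['K'],Rw@M[:3,:3],Rw@M[:3,3]+d['p']
def wback(name,u,v,z):
    K,R,c=wcam(name); q=np.array([u-K[0,2],v-K[1,2]])/K[0,0]; th=np.hypot(*q)+1e-12
    d=R@np.array([*(q/th*np.sin(th)),np.cos(th)]); return c+d*(z-c[2])/d[2]
def wproj(name,X):
    K,R,c=wcam(name); p=R.T@(np.array(X)-c); r=np.hypot(p[0],p[1]); th=np.arctan2(r,p[2])
    return K[:2,2]+K[0,0]*th*p[:2]/r
def moves(p,e,target):  # world delta in tool axes, units
    return Ro.from_euler('xyz',e).as_matrix().T@(np.array(target)-p)/40
E
python3 -c "
from h import *; snap('w1')"
```

```text
[ 439.8 -300.   231.2] [ 3.1412e+00  3.0000e-04 -4.0340e-01] 1.2333 0.6018450911564436 [ 0.3 -0.1  0.1]
```

View pics/w1.png

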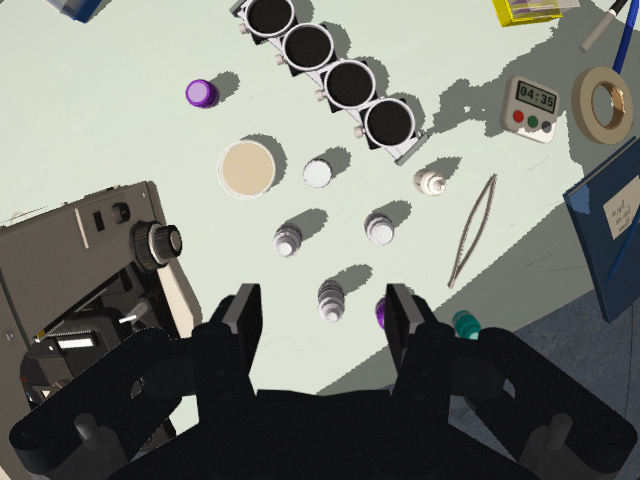

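The wrist view shows 34 at (317,170), 54 at (286,247), 44 at (380,235) and 64 at (332,315). The cups run diagonally, so I had the row angle's sign wrong: it is +0.40 rad.

```bash
python3 - <<'E'
from h import *; import cv2
for n,u,v,z in [('34',317,169,34),('44',380,235,44),('54',286,248,54),('64',332,316,64),('c1',270,15,29),('c2',308,47,29),('c3',350,84,29),('c4',389,122.5,29)]:
    print(n,wback('w1',u,v,z).round(1))
c=np.load('w1.npz')['c'][150:330,255:435]
c=cv2.resize(c,None,fx=3.3,fy=3.3,interpolation=2)
for n,z,x,y in [('34',34,475,-311),('44',44,401.5,-344),('54',54,425,-260),('64',64,351,-273.5)]:
    for h,col in((z,(255,0,0)),(0,(0,0,255))):
        u=wproj('w1',(x,y,h)); cv2.circle(c,tuple(int(k) for k in (u-[255,150])*3.3),3,col,-1)
cv2.imwrite('pics/w1c.png',c[:,:,::-1])
E
```

```text
34 [ 478.6 -310.6   34. ]
44 [ 400.9 -340.7   44. ]
54 [ 426.  -257.8   54. ]
64 [ 351.6 -271.4   64. ]
c1 [ 632.9 -328.7   29. ]
c2 [ 587.7 -348.2   29. ]
c3 [ 539.7 -369.5   29. ]
c4 [ 493.  -389.1   29. ]
```

View pics/w1c.png

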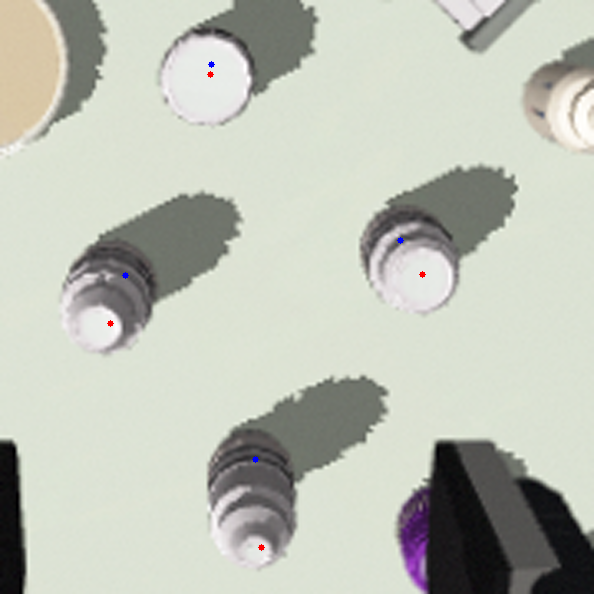

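Emit:
play_rows(dp=[[-0.46,0.05,0.3],[-0.93,0.09,0.6],[-1.39,0.14,0.9],[-1.86,0.18,1.2],[-2.32,0.23,1.5]], rot=[[0,0,-0.95],[0,0,-1.9],[0,0,-2.85],[0,0,-3.8],[0,0,-4.75]])

```text
clock: 1.7
eef_pos: [349.4, -272.4, 170.7]
tcp_rot: [3.141, 0.0, 0.096]
contact_force: [0.1, -0.1, 0.6]
opening: 0.6
grasp_force: 0.0
```

Emit:
play_rows(dp=[[0,0,0.4],[0,0,0.8],[0,0,1.2],[0,0,1.2],[0,0,1.2]], rot=[[0,0,-0.95],[0,0,-1.9],[0,0,-2.95],[0,0,-2.95],[0,0,-2.95]])

```text
clock: 2.12
eef_pos: [350.1, -272.2, 123.0]
tcp_rot: [-3.14, 0.001, 0.397]
contact_force: [0.3, -0.4, 0.2]
opening: 0.599
grasp_force: 0.0
```

```bash
python3 - <<'E'
from h import *; snap('w2'); d=np.load('w2.npz')
print(moves(d['p'],d['e'],(350.8,-272,7)), wproj('w2',(350.8,-272,64)))
E
```

```text
[ 350.1 -272.2  123. ] [-3.140e+00  1.000e-03  3.965e-01] 2.1167 0.5990821095760493 [ 0.3 -0.4  0.2]
[0.02238302 0.00592556 2.8989012 ] [324.04324771 256.49721476]
```

View pics/w2.png

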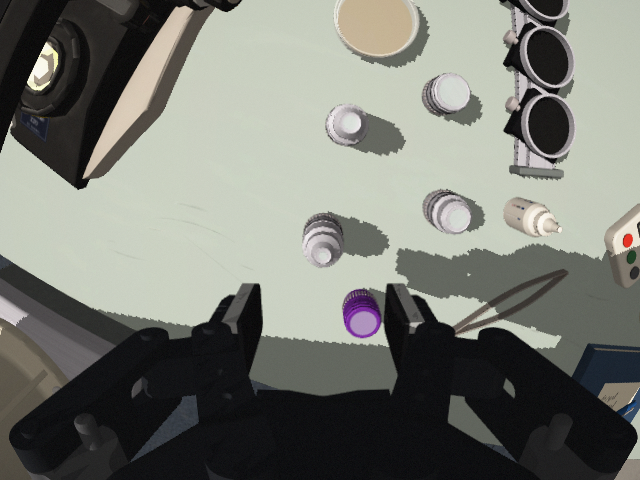

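Lens seen at (322,254) against a predicted (324,256), so the aim is within 1 mm. Descending and gripping.

Emit:
play_rows(dp=[[0.02,0,0.7],[0.03,0,1.4],[0.03,0,2.1],[0.03,0,2.6],[0.03,0,2.9]], rot=[[0,0,0],[0,0,0],[0,0,0],[0,0,0],[0,0,0]])

```text
clock: 2.58
eef_pos: [352.0, -271.6, 6.3]
tcp_rot: [-3.141, 0.0, 0.397]
contact_force: [-1.0, 0.9, 0.4]
opening: 0.598
grasp_force: 0.0
```

Emit:
play_rows(dp=[[0,0,0],[0,0,0],[0,0,0],[0,0,0],[0,0,0]], rot=[[0,0,0],[0,0,0],[0,0,0],[0,0,0],[0,0,0]], fingers=0.2, grip_force=35)

```text
clock: 3.0
eef_pos: [352.8, -271.9, 8.3]
tcp_rot: [3.14, -0.001, 0.4]
contact_force: [1.1, 0.8, -1.4]
opening: 0.303
grasp_force: 34.4
```

Emit:
play_rows(dp=[[0,0,0],[0,0,0],[0,0,0],[0,0,0],[0,0,0]], rot=[[0,0,0],[0,0,0],[0,0,0],[0,0,0],[0,0,0]])

```text
clock: 3.42
eef_pos: [352.5, -271.7, 7.9]
tcp_rot: [3.141, -0.001, 0.401]
contact_force: [-1.6, 0.8, 7.5]
opening: 0.305
grasp_force: 35.3
```

Emit:
play_rows(dp=[[0,0,-0.15],[0,0,-0.6],[0,0,-1.2],[0,0,-1.9],[0,0,-2.5]], rot=[[0,0,0],[0,0,0],[0,0,0],[0,0,0],[0,0,0]])

```text
clock: 3.83
eef_pos: [351.9, -271.1, 108.8]
tcp_rot: [-3.141, 0.0, 0.401]
contact_force: [0.6, -0.7, -1.8]
opening: 0.297
grasp_force: 34.6
```

Emit:
play_rows(dp=[[0.4,0.27,0],[1.0,0.68,0],[1.6,1.09,0],[2.25,1.53,0],[2.9,1.97,0]], rot=[[0,0,0],[0,0,0],[0,0,0],[0,0,0],[0,0,0]])

```text
clock: 4.25
eef_pos: [490.8, -298.7, 107.7]
tcp_rot: [3.142, 0.0, 0.401]
contact_force: [0.2, -1.2, -0.9]
opening: 0.298
grasp_force: 34.6
```

Emit:
play_rows(dp=[[0.7,0.48,0],[1.4,0.95,0],[2.1,1.43,0],[2.7,1.84,0],[3.04,2.08,0]], rot=[[0,0,0],[0,0,0],[0,0,0],[0,0,0],[0,0,0]])

```text
clock: 4.67
eef_pos: [637.1, -328.0, 107.5]
tcp_rot: [3.141, -0.001, 0.401]
contact_force: [-1.3, 0.0, -0.5]
opening: 0.302
grasp_force: 34.6
```

Emit:
play_rows(dp=[[0,0,0],[0,0,0]], rot=[[0,0,0],[0,0,0]])

```text
clock: 4.83
eef_pos: [634.1, -327.5, 106.9]
tcp_rot: [-3.141, 0.001, 0.401]
contact_force: [-1.7, 0.7, -1.8]
opening: 0.298
grasp_force: 34.7
```

```bash
python3 - <<'E'
from h import *; snap('w3'); d=np.load('w3.npz')
print(moves(d['p'],d['e'],(634,-328.7,30)))
for c in ((634,-328.7),(588,-348.3),(540,-369.5),(492.7,-389.3)): print(wproj('w3',(*c,29)))
E
```

```text
[ 634.1 -327.5  106.9] [-3.1409e+00  7.0000e-04  4.0140e-01] 4.8333 0.29795152142771325 [-1.7  0.7 -1.8]
[-0.01379123  0.02829054  1.92203387]
[325.52208016 249.35507393]
[325.45174855 321.14914715]
[326.27897139 383.57171018]
[325.65914371 432.33629853]
```

View pics/w3.png

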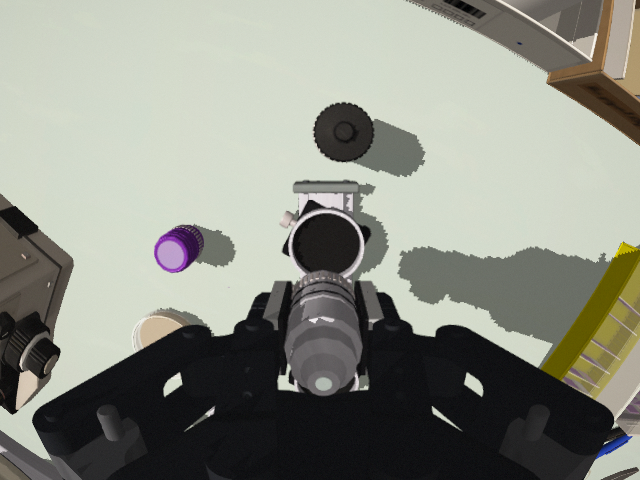

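Cup rim at (327,245) against a predicted (325.5,249), so I shift about 2 mm forward and lower gently.

Emit:
play_rows(dp=[[0.03,0.03,0.5],[0.05,0.03,1.1],[0.05,0.03,1.55],[0.05,0.03,1.8],[0.05,0.03,1.85]], rot=[[0,0,0],[0,0,0],[0,0,0],[0,0,0],[0,0,0]])

```text
clock: 5.3
eef_pos: [634.0, -327.3, 31.2]
tcp_rot: [-3.138, 0.003, 0.4]
contact_force: [-0.6, 0.2, -1.5]
opening: 0.305
grasp_force: 34.7
```

Emit:
play_rows(dp=[[0,0,0.02],[0,0,0.04],[0,0,0.06],[0,0,0.075],[0,0,0.075]], rot=[[0,0,0],[0,0,0],[0,0,0],[0,0,0],[0,0,0]])

```text
clock: 5.72
eef_pos: [636.8, -328.3, 31.0]
tcp_rot: [3.141, -0.001, 0.401]
contact_force: [0.5, 0.5, -0.4]
opening: 0.298
grasp_force: 34.7
```

Emit:
play_rows(dp=[[0,0,0.015],[0,0,0.03],[0,0,0.03],[0,0,0.03]], rot=[[0,0,0],[0,0,0],[0,0,0],[0,0,0]])

```text
clock: 6.05
eef_pos: [636.8, -328.3, 30.0]
tcp_rot: [3.141, -0.0, 0.401]
contact_force: [-1.1, 1.5, 5.5]
opening: 0.298
grasp_force: 35.3
```

```bash
python3 - <<'E'
from h import *; snap('w4'); print(wproj('w4',(634,-328.7,29)))
E
```

```text
[ 636.8 -328.3   30. ] [ 3.141e+00 -5.000e-04  4.009e-01] 6.05 0.2979283546527947 [-1.1  1.5  5.5]
[322.55684857 305.6215673 ]
```

View pics/w4.png

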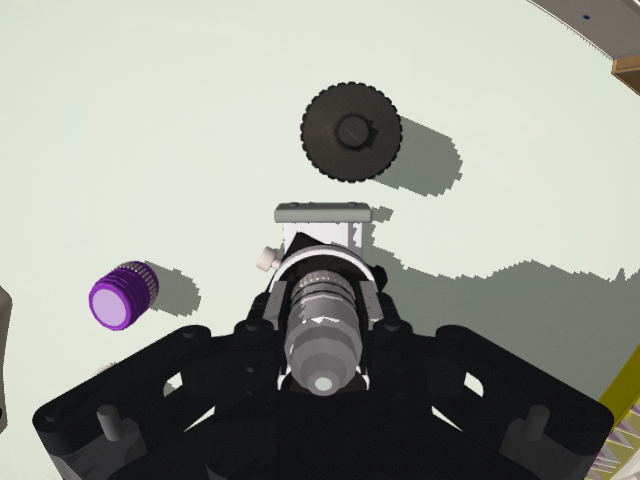

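The lens tip is at (323,384). The foot is inside the rim, and 5.5 N shows it on the floor at the expected height. Releasing, then on to 54.

Emit:
play_rows(dp=[[0,0,0],[0,0,0],[0,0,0],[0,0,0]], rot=[[0,0,0],[0,0,0],[0,0,0],[0,0,0]], fingers=0.6)

```text
clock: 6.43
eef_pos: [636.4, -328.1, 29.0]
tcp_rot: [-3.142, 0.0, 0.401]
contact_force: [0.0, -0.0, -0.2]
opening: 0.599
grasp_force: 0.0
```

Emit:
play_rows(dp=[[0,0,-0.2],[0,0,-0.7],[0,0,-1.4],[0,0,-2.1],[0,0,-2.5]], rot=[[0,0,0],[0,0,0],[0,0,0],[0,0,0],[0,0,0]])

```text
clock: 6.85
eef_pos: [637.6, -328.7, 132.9]
tcp_rot: [3.139, -0.002, 0.401]
contact_force: [1.0, -1.2, 0.1]
opening: 0.598
grasp_force: 0.0
```

Emit:
play_rows(dp=[[-0.4,-0.35,0],[-0.9,-0.79,0],[-1.4,-1.23,0],[-1.9,-1.67,0],[-2.4,-2.11,0]], rot=[[0,0,0],[0,0,0],[0,0,0],[0,0,0],[0,0,0]])

```text
clock: 7.27
eef_pos: [514.0, -287.5, 129.7]
tcp_rot: [3.141, -0.0, 0.401]
contact_force: [-0.5, -0.5, -0.3]
opening: 0.606
grasp_force: 0.0
```

Emit:
play_rows(dp=[[-0.5,-0.44,0],[-1,-0.88,0],[-1.5,-1.32,0],[-1.78,-1.56,0],[-1.78,-1.56,0]], rot=[[0,0,0],[0,0,0],[0,0,0],[0,0,0],[0,0,0]])

```text
clock: 7.68
eef_pos: [422.1, -256.9, 129.4]
tcp_rot: [-3.14, 0.001, 0.4]
contact_force: [-0.3, 0.2, -0.4]
opening: 0.601
grasp_force: 0.0
```

```bash
python3 - <<'E'
from h import *; snap('w5'); d=np.load('w5.npz')
print(moves(d['p'],d['e'],(425.5,-258,7.5)),wproj('w5',(425.5,-258,54)))
E
```

```text
[ 422.1 -256.9  129.4] [-3.1398e+00  1.4000e-03  4.0040e-01] 7.6833 0.6014980225147278 [-0.3  0.2 -0.4]
[0.0712638  0.06314089 3.04604876] [327.70829925 245.31086449]
```

View pics/w5.png

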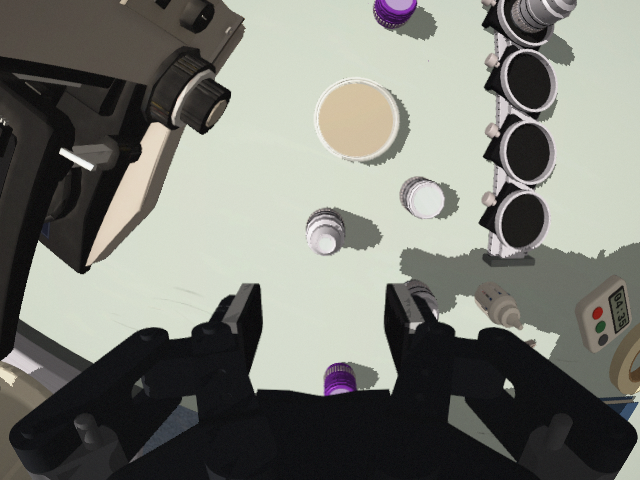

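54's lens is at (325,243), about 1 mm from predicted, and 64 stands in the far cup (530,20). Picking 54 and carrying it to the second cup.

Emit:
play_rows(dp=[[0.05,0.03,0.7],[0.09,0.03,1.5],[0.09,0.03,2.2],[0.09,0.03,2.8],[0.09,0.03,3.05]], rot=[[0,0,0],[0,0,0],[0,0,0],[0,0,0],[0,0,0]])

```text
clock: 8.15
eef_pos: [429.1, -257.7, 4.6]
tcp_rot: [-3.14, 0.001, 0.401]
contact_force: [-0.2, 1.2, 0.3]
opening: 0.603
grasp_force: 0.0
```

Emit:
play_rows(dp=[[0,0,0],[0,0,0],[0,0,0],[0,0,0],[0,0,0]], rot=[[0,0,0],[0,0,0],[0,0,0],[0,0,0],[0,0,0]], fingers=0.2)

```text
clock: 8.57
eef_pos: [429.8, -258.4, 8.3]
tcp_rot: [3.14, -0.001, 0.401]
contact_force: [0.3, 0.2, -1.7]
opening: 0.3
grasp_force: 34.4
```

Emit:
play_rows(dp=[[0,0,0],[0,0,0],[0,0,0],[0,0,0],[0,0,0]], rot=[[0,0,0],[0,0,0],[0,0,0],[0,0,0],[0,0,0]])

```text
clock: 8.98
eef_pos: [429.2, -258.1, 7.4]
tcp_rot: [3.141, -0.0, 0.401]
contact_force: [-0.7, 0.3, 5.7]
opening: 0.304
grasp_force: 35.1
```

Emit:
play_rows(dp=[[0,0,-0.15],[0,0,-0.6],[0,0,-1.2],[0,0,-1.9],[0,0,-2.5]], rot=[[0,0,0],[0,0,0],[0,0,0],[0,0,0],[0,0,0]])

```text
clock: 9.4
eef_pos: [428.7, -257.7, 108.5]
tcp_rot: [-3.141, 0.0, 0.401]
contact_force: [0.3, 0.8, -2.0]
opening: 0.303
grasp_force: 34.6
```

Emit:
play_rows(dp=[[0.3,0.38,0],[0.7,0.88,0],[1.1,1.38,0],[1.5,1.89,0],[1.8,2.27,0]], rot=[[0,0,0],[0,0,0],[0,0,0],[0,0,0],[0,0,0]])

```text
clock: 9.82
eef_pos: [532.4, -314.3, 107.5]
tcp_rot: [3.141, -0.001, 0.401]
contact_force: [-0.2, 0.4, -2.0]
opening: 0.3
grasp_force: 34.6
```

Emit:
play_rows(dp=[[0.4,0.5,0],[0.8,1.0,0],[1.1,1.38,0],[1.1,1.38,0],[1.1,1.38,0]], rot=[[0,0,0],[0,0,0],[0,0,0],[0,0,0],[0,0,0]])

```text
clock: 10.23
eef_pos: [592.8, -347.1, 106.7]
tcp_rot: [-3.141, 0.0, 0.401]
contact_force: [-0.5, -0.4, -2.0]
opening: 0.307
grasp_force: 34.7
```

```bash
python3 - <<'E'
from h import *; snap('w6'); d=np.load('w6.npz')
print(moves(d['p'],d['e'],(588,-348.3,30)),wproj('w6',(588,-348.3,29)))
E
```

```text
[ 592.8 -347.1  106.7] [-3.141e+00  5.000e-04  4.009e-01] 10.2333 0.3066494752444428 [-0.5 -0.4 -2. ]
[-0.12202864 -0.01865838  1.91649637] [322.4970061  256.11444703]
```

View pics/w6.png

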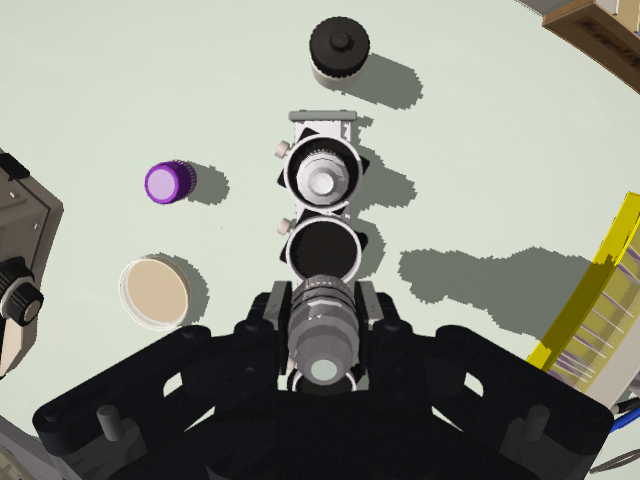

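Second cup at (323,251), with 54 aligned over it and 64 upright in the first cup. Lowering.

Emit:
play_rows(dp=[[0,0,0.5],[0,0,1.1],[0,0,1.55],[0,0,1.8],[0,0,1.86]], rot=[[0,0,0],[0,0,0],[0,0,0],[0,0,0],[0,0,0]])

```text
clock: 10.7
eef_pos: [590.6, -345.9, 30.7]
tcp_rot: [-3.138, 0.002, 0.401]
contact_force: [-0.4, 0.2, -2.1]
opening: 0.3
grasp_force: 34.7
```

Emit:
play_rows(dp=[[0,0,0.015],[0,0,0.03],[0,0,0.05],[0,0,0.065],[0,0,0.065]], rot=[[0,0,0],[0,0,0],[0,0,0],[0,0,0],[0,0,0]])

```text
clock: 11.12
eef_pos: [593.1, -347.3, 30.8]
tcp_rot: [3.141, -0.001, 0.401]
contact_force: [-0.0, -0.6, -1.6]
opening: 0.298
grasp_force: 34.7
```

Emit:
play_rows(dp=[[0,0,0],[0,0,0]], rot=[[0,0,0],[0,0,0]])

```text
clock: 11.28
eef_pos: [592.9, -347.2, 30.4]
tcp_rot: [3.141, -0.0, 0.401]
contact_force: [0.0, 0.7, -1.3]
opening: 0.303
grasp_force: 34.7
```

Next, lower to contact.

Emit:
play_rows(dp=[[0,0,0.01],[0,0,0.02],[0,0,0.02],[0,0,0.02]], rot=[[0,0,0],[0,0,0],[0,0,0],[0,0,0]])

```text
clock: 11.62
eef_pos: [592.9, -347.1, 29.6]
tcp_rot: [3.141, -0.0, 0.401]
contact_force: [-0.0, 1.5, 2.2]
opening: 0.302
grasp_force: 35.2
```

Touchdown at the expected height. Releasing, then on to 44.

Emit:
play_rows(dp=[[0,0,0],[0,0,0],[0,0,0],[0,0,0]], rot=[[0,0,0],[0,0,0],[0,0,0],[0,0,0]], fingers=0.6)

```text
clock: 11.95
eef_pos: [592.7, -347.1, 29.2]
tcp_rot: [-3.142, 0.0, 0.401]
contact_force: [0.3, 1.6, -0.6]
opening: 0.599
grasp_force: 0.0
```

Emit:
play_rows(dp=[[0,0,-0.2],[0,0,-0.7],[0,0,-1.4],[0,0,-2.1],[0,0,-2.5]], rot=[[0,0,0],[0,0,0],[0,0,0],[0,0,0],[0,0,0]])

```text
clock: 12.37
eef_pos: [593.9, -347.8, 133.0]
tcp_rot: [3.139, -0.002, 0.401]
contact_force: [0.3, -0.2, 0.2]
opening: 0.602
grasp_force: 0.0
```

Emit:
play_rows(dp=[[-0.4,-0.18,0],[-0.9,-0.4,0],[-1.4,-0.63,0],[-1.9,-0.86,0],[-2.4,-1.08,0]], rot=[[0,0,0],[0,0,0],[0,0,0],[0,0,0],[0,0,0]])

```text
clock: 12.78
eef_pos: [486.6, -344.6, 130.0]
tcp_rot: [3.141, -0.0, 0.401]
contact_force: [-0.2, -1.0, -0.3]
opening: 0.598
grasp_force: 0.0
```

Emit:
play_rows(dp=[[-0.6,-0.27,0],[-1.2,-0.54,0],[-1.7,-0.77,0],[-1.98,-0.9,0],[-1.98,-0.9,0]], rot=[[0,0,0],[0,0,0],[0,0,0],[0,0,0],[0,0,0]])

```text
clock: 13.2
eef_pos: [398.5, -342.2, 129.7]
tcp_rot: [-3.141, 0.001, 0.4]
contact_force: [0.1, 0.3, 0.3]
opening: 0.603
grasp_force: 0.0
```

Emit:
play_rows(dp=[[0,0,0],[0,0,0]], rot=[[0,0,0],[0,0,0]])

```text
clock: 13.37
eef_pos: [401.9, -343.1, 129.8]
tcp_rot: [3.14, -0.001, 0.401]
contact_force: [0.2, -0.6, -0.2]
opening: 0.601
grasp_force: 0.0
```

```bash
python3 - <<'E'
from h import *; snap('w7'); d=np.load('w7.npz')
print(moves(d['p'],d['e'],(400.5,-342.5,7.5)),wproj('w7',(400.5,-342.5,44)))
E
```

```text
[ 401.9 -343.1  129.8] [ 3.1402e+00 -1.0000e-03  4.0070e-01] 13.3667 0.6009840864762432 [ 0.2 -0.6 -0.2]
[-0.02848192 -0.03156911  3.05707195] [321.77484891 246.66185091]
```

View pics/w7.png

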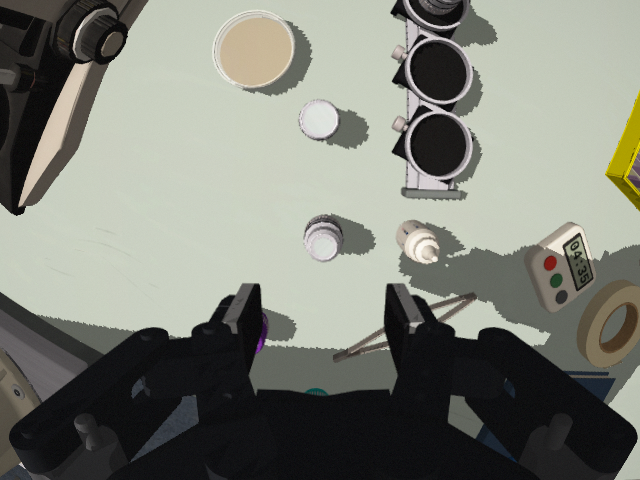

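44's lens is at (323,246), as predicted, with the dropper 13 mm clear of the finger. Picking it and carrying it to the third cup.

Emit:
play_rows(dp=[[-0.02,0,0.7],[-0.03,0,1.5],[-0.03,0,2.2],[-0.03,0,2.8],[-0.03,0,3.05]], rot=[[0,0,0],[0,0,0],[0,0,0],[0,0,0],[0,0,0]])

```text
clock: 13.83
eef_pos: [399.1, -341.8, 4.3]
tcp_rot: [-3.138, 0.001, 0.402]
contact_force: [0.0, 0.3, 1.0]
opening: 0.597
grasp_force: 0.0
```

Emit:
play_rows(dp=[[0,0,0],[0,0,0],[0,0,0],[0,0,0],[0,0,0]], rot=[[0,0,0],[0,0,0],[0,0,0],[0,0,0],[0,0,0]], fingers=0.2)

```text
clock: 14.25
eef_pos: [400.2, -343.6, 8.5]
tcp_rot: [3.14, -0.001, 0.401]
contact_force: [-0.7, -0.6, -1.4]
opening: 0.301
grasp_force: 34.4
```

Emit:
play_rows(dp=[[0,0,0],[0,0,0],[0,0,0],[0,0,0],[0,0,0]], rot=[[0,0,0],[0,0,0],[0,0,0],[0,0,0],[0,0,0]])

```text
clock: 14.67
eef_pos: [399.6, -343.1, 7.6]
tcp_rot: [3.141, -0.0, 0.401]
contact_force: [-0.4, 1.2, 3.6]
opening: 0.302
grasp_force: 34.9
```

Emit:
play_rows(dp=[[0,0,-0.15],[0,0,-0.6],[0,0,-1.2],[0,0,-1.9],[0,0,-2.5]], rot=[[0,0,0],[0,0,0],[0,0,0],[0,0,0],[0,0,0]])

```text
clock: 15.08
eef_pos: [399.3, -342.8, 108.8]
tcp_rot: [-3.141, 0.0, 0.401]
contact_force: [0.4, -0.1, -0.5]
opening: 0.298
grasp_force: 34.6
```

Emit:
play_rows(dp=[[0.4,0.26,0],[0.9,0.59,0],[1.4,0.92,0],[1.9,1.25,0],[2.3,1.51,0]], rot=[[0,0,0],[0,0,0],[0,0,0],[0,0,0],[0,0,0]])

```text
clock: 15.5
eef_pos: [509.3, -363.0, 107.8]
tcp_rot: [3.141, -0.001, 0.401]
contact_force: [0.6, -0.6, -0.9]
opening: 0.305
grasp_force: 34.6
```

Emit:
play_rows(dp=[[0.4,0.26,0],[0.7,0.46,0],[0.7,0.46,0],[0.7,0.46,0]], rot=[[0,0,0],[0,0,0],[0,0,0],[0,0,0]])

```text
clock: 15.83
eef_pos: [540.6, -368.4, 107.1]
tcp_rot: [-3.141, 0.0, 0.402]
contact_force: [-0.0, 0.1, -0.8]
opening: 0.301
grasp_force: 34.6
```

```bash
python3 - <<'E'
from h import *; snap('w8'); d=np.load('w8.npz')
print(moves(d['p'],d['e'],(542.5,-368.5,30)),wproj('w8',(542.5,-368.5,29)))
E
```

```text
[ 540.6 -368.4  107.1] [-3.1411e+00  4.0000e-04  4.0160e-01] 15.8333 0.3009347287613137 [-0.   0.1 -0.8]
[0.04282302 0.02068731 1.92770253] [325.03455272 245.74697059]
```

View pics/w8.png

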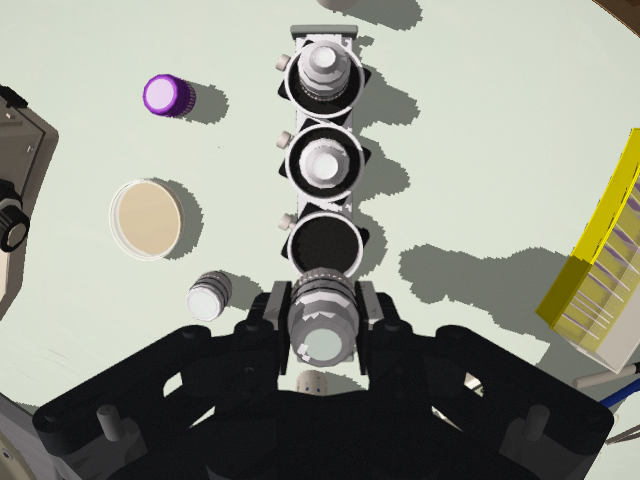

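Third cup at (326,245), in line, and 54 and 64 stand well in theirs. Lowering.

Emit:
play_rows(dp=[[0.03,0.01,0.5],[0.05,0.02,1.1],[0.05,0.02,1.55],[0.05,0.02,1.8],[0.05,0.02,1.87]], rot=[[0,0,0],[0,0,0],[0,0,0],[0,0,0],[0,0,0]])

```text
clock: 16.3
eef_pos: [540.8, -367.8, 30.7]
tcp_rot: [-3.138, 0.002, 0.4]
contact_force: [-0.6, 0.4, -1.0]
opening: 0.304
grasp_force: 34.6
```

Emit:
play_rows(dp=[[0,0,0.02],[0,0,0.04],[0,0,0.055],[0,0,0.07],[0,0,0.07]], rot=[[0,0,0],[0,0,0],[0,0,0],[0,0,0],[0,0,0]])

```text
clock: 16.72
eef_pos: [543.2, -368.9, 30.4]
tcp_rot: [3.141, -0.001, 0.401]
contact_force: [0.0, -0.5, -1.4]
opening: 0.302
grasp_force: 34.6
```

Emit:
play_rows(dp=[[0,0,0.01],[0,0,0.01],[0,0,0.01]], rot=[[0,0,0],[0,0,0],[0,0,0]])

```text
clock: 16.97
eef_pos: [543.0, -368.8, 29.6]
tcp_rot: [3.141, -0.0, 0.401]
contact_force: [1.0, -0.1, 1.8]
opening: 0.301
grasp_force: 34.7
```

Emit:
play_rows(dp=[[0,0,0],[0,0,0],[0,0,0],[0,0,0]], rot=[[0,0,0],[0,0,0],[0,0,0],[0,0,0]], fingers=0.6)

```text
clock: 17.3
eef_pos: [542.8, -368.7, 29.2]
tcp_rot: [-3.142, 0.0, 0.401]
contact_force: [0.4, 0.2, 1.1]
opening: 0.598
grasp_force: 0.0
```

Emit:
play_rows(dp=[[0,0,-0.2],[0,0,-0.7],[0,0,-1.4],[0,0,-2.1],[0,0,-2.5]], rot=[[0,0,0],[0,0,0],[0,0,0],[0,0,0],[0,0,0]])

```text
clock: 17.72
eef_pos: [543.9, -369.4, 132.9]
tcp_rot: [3.139, -0.002, 0.401]
contact_force: [1.1, -1.4, 0.5]
opening: 0.603
grasp_force: 0.0
```

Emit:
play_rows(dp=[[-0.25,-0.52,0],[-0.5,-1.04,0],[-0.75,-1.56,0],[-0.95,-1.98,0],[-0.95,-1.98,0]], rot=[[0,0,0],[0,0,0],[0,0,0],[0,0,0],[0,0,0]], fingers=0.53)

```text
clock: 18.13
eef_pos: [474.0, -308.2, 129.5]
tcp_rot: [-3.139, 0.002, 0.401]
contact_force: [0.5, -0.2, -1.3]
opening: 0.527
grasp_force: 0.0
```

Emit:
play_rows(dp=[[0,0,0],[0,0,0]], rot=[[0,0,0],[0,0,0]])

```text
clock: 18.3
eef_pos: [477.8, -311.2, 130.0]
tcp_rot: [3.14, -0.001, 0.401]
contact_force: [0.7, -0.1, 0.6]
opening: 0.527
grasp_force: 0.0
```

```bash
python3 - <<'E'
from h import *; snap('w9'); d=np.load('w9.npz')
print(moves(d['p'],d['e'],(477,-310.5,7.5)),wproj('w9',(477,-310.5,34)))
E
```

```text
[ 477.8 -311.2  130. ] [ 3.1401e+00 -9.0000e-04  4.0090e-01] 18.3 0.5273139567687719 [ 0.7 -0.1  0.6]
[-0.01378968 -0.02740244  3.06353479] [322.03903505 241.54639067]
```

View pics/w9.png

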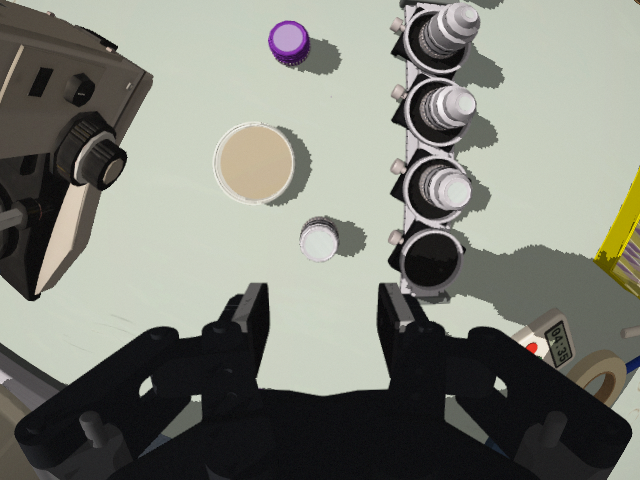

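34 is at (319,243), about 2 mm left of predicted, so I correct for that. Three cups are filled upright. Picking 34 for the last cup (431,260).

Emit:
play_rows(dp=[[-0.02,-0.04,0.7],[-0.03,-0.06,1.5],[-0.03,-0.06,2.2],[-0.03,-0.06,2.8],[-0.03,-0.06,3.05]], rot=[[0,0,0],[0,0,0],[0,0,0],[0,0,0],[0,0,0]])

```text
clock: 18.77
eef_pos: [474.0, -308.4, 4.2]
tcp_rot: [-3.139, 0.002, 0.401]
contact_force: [-1.2, -0.2, 0.2]
opening: 0.531
grasp_force: 0.0
```

Emit:
play_rows(dp=[[0,0,0],[0,0,0],[0,0,0],[0,0,0],[0,0,0]], rot=[[0,0,0],[0,0,0],[0,0,0],[0,0,0],[0,0,0]], fingers=0.2)

```text
clock: 19.18
eef_pos: [475.7, -309.4, 8.6]
tcp_rot: [3.14, -0.001, 0.401]
contact_force: [-0.5, -0.7, -1.5]
opening: 0.298
grasp_force: 34.4
```

Emit:
play_rows(dp=[[0,0,0],[0,0,0],[0,0,0],[0,0,0],[0,0,0]], rot=[[0,0,0],[0,0,0],[0,0,0],[0,0,0],[0,0,0]])

```text
clock: 19.6
eef_pos: [474.9, -308.8, 7.4]
tcp_rot: [3.142, -0.0, 0.401]
contact_force: [-0.2, 0.4, -1.0]
opening: 0.301
grasp_force: 34.4
```

Emit:
play_rows(dp=[[0,0,-0.15],[0,0,-0.6],[0,0,-1.2],[0,0,-1.9],[0,0,-2.5]], rot=[[0,0,0],[0,0,0],[0,0,0],[0,0,0],[0,0,0]])

```text
clock: 20.02
eef_pos: [474.8, -308.8, 108.9]
tcp_rot: [3.142, -0.0, 0.401]
contact_force: [-0.1, -0.2, 0.3]
opening: 0.302
grasp_force: 34.5
```

Emit:
play_rows(dp=[[-0.08,0.5,0],[-0.16,1.0,0],[-0.24,1.5,0],[-0.32,2.0,0],[-0.32,2.0,0]], rot=[[0,0,0],[0,0,0],[0,0,0],[0,0,0],[0,0,0]])

```text
clock: 20.43
eef_pos: [495.5, -390.9, 108.2]
tcp_rot: [3.138, -0.001, 0.4]
contact_force: [-0.4, -0.7, -0.7]
opening: 0.301
grasp_force: 34.7
```

Emit:
play_rows(dp=[[0,0,0],[0,0,0]], rot=[[0,0,0],[0,0,0]])

```text
clock: 20.6
eef_pos: [493.8, -386.9, 107.2]
tcp_rot: [-3.141, 0.0, 0.401]
contact_force: [-0.4, -0.1, -0.9]
opening: 0.303
grasp_force: 34.7
```

```bash
python3 - <<'E'
from h import *; snap('w10'); d=np.load('w10.npz')
print(moves(d['p'],d['e'],(495,-388.3,29.6)),wproj('w10',(495,-388.3,29)))
E
```

```text
[ 493.8 -386.9  107.2] [-3.1406e+00  4.0000e-04  4.0060e-01] 20.6 0.30256853103329034 [-0.4 -0.1 -0.9]
[0.01382294 0.04690553 1.9391718 ] [326.72237668 247.5171167 ]
```

View pics/w10.png

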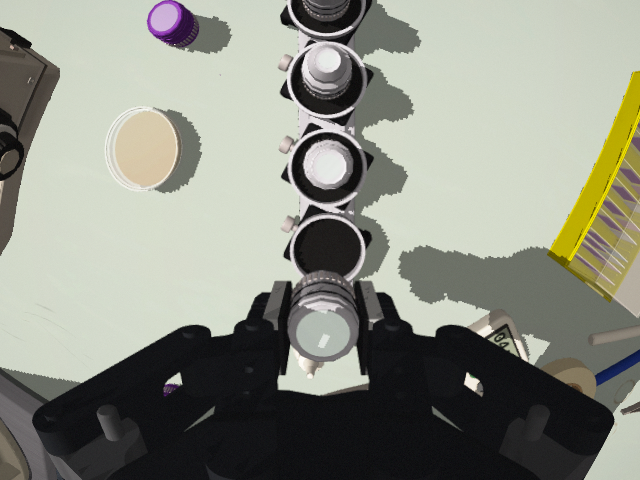

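Last cup at (328,247), aligned. Lowering.

Emit:
play_rows(dp=[[0.01,0.03,0.5],[0.02,0.05,1.1],[0.02,0.05,1.55],[0.02,0.05,1.8],[0.02,0.05,1.87]], rot=[[0,0,0],[0,0,0],[0,0,0],[0,0,0],[0,0,0]])

```text
clock: 21.07
eef_pos: [494.7, -387.5, 30.7]
tcp_rot: [-3.139, 0.002, 0.401]
contact_force: [-0.6, 2.2, 0.1]
opening: 0.3
grasp_force: 34.7
```

Emit:
play_rows(dp=[[0,0,0.02],[0,0,0.04],[0,0,0.055],[0,0,0.07],[0,0,0.07]], rot=[[0,0,0],[0,0,0],[0,0,0],[0,0,0],[0,0,0]])

```text
clock: 21.48
eef_pos: [496.2, -389.3, 30.4]
tcp_rot: [3.141, -0.001, 0.401]
contact_force: [-0.4, -0.1, -0.7]
opening: 0.304
grasp_force: 34.7
```

Emit:
play_rows(dp=[[0,0,0.01],[0,0,0.01],[0,0,0.01]], rot=[[0,0,0],[0,0,0],[0,0,0]])

```text
clock: 21.73
eef_pos: [495.9, -389.1, 29.4]
tcp_rot: [3.141, -0.0, 0.401]
contact_force: [-0.2, -0.2, -0.3]
opening: 0.307
grasp_force: 34.7
```

Not clearly in contact yet, so I lower another 0.6 mm.

Emit:
play_rows(dp=[[0,0,0.007],[0,0,0.015],[0,0,0.015],[0,0,0.015]], rot=[[0,0,0],[0,0,0],[0,0,0],[0,0,0]])

```text
clock: 22.07
eef_pos: [495.9, -389.1, 28.8]
tcp_rot: [3.141, -0.0, 0.401]
contact_force: [-0.0, -0.6, 0.9]
opening: 0.303
grasp_force: 35.8
```

Emit:
play_rows(dp=[[0,0,0],[0,0,0],[0,0,0],[0,0,0]], rot=[[0,0,0],[0,0,0],[0,0,0],[0,0,0]], fingers=0.6)

```text
clock: 22.4
eef_pos: [495.8, -389.0, 28.6]
tcp_rot: [-3.141, 0.0, 0.401]
contact_force: [0.8, 0.1, 0.2]
opening: 0.6
grasp_force: 0.0
```

Emit:
play_rows(dp=[[0,0,-0.2],[0,0,-0.7],[0,0,-1.4],[0,0,-2.2],[0,0,-3]], rot=[[0,0,0],[0,0,0],[0,0,0],[0,0,0],[0,0,0]])

```text
clock: 22.82
eef_pos: [495.5, -388.7, 150.2]
tcp_rot: [-3.141, 0.0, 0.401]
contact_force: [1.0, -0.9, -0.7]
opening: 0.603
grasp_force: 0.0
```

Emit:
play_rows(dp=[[-0.5,0.5,-0.4],[-1,1,-0.8],[-1.5,1.6,-1.2],[-2,2.3,-1.6],[-2.5,3,-2]], rot=[[0,0,0],[0,0,0],[0,0,0],[0,0,0],[0,0,0]])

```text
clock: 23.23
eef_pos: [449.9, -539.6, 230.6]
tcp_rot: [3.141, -0.0, 0.401]
contact_force: [1.5, -0.7, 0.7]
opening: 0.603
grasp_force: 0.0
```

Emit:
play_rows(dp=[[-0.5,0.7,0],[-1,1.4,0],[-1.5,2.1,0],[-1.5,2.6,0],[-1.5,2.6,0]], rot=[[0,0,0],[0,0,0],[0,0,0],[0,0,0],[0,0,0]])

```text
clock: 23.65
eef_pos: [435.3, -661.3, 228.7]
tcp_rot: [3.14, 0.0, 0.398]
contact_force: [0.1, 0.8, 0.3]
opening: 0.598
grasp_force: 0.0
```

```bash
python3 - <<'E'
from h import *; from rig import optics,telemetry; import cv2
f=optics.grab_frame('top')['color']; s=telemetry.sense(); print(np.round(s['eef_pos']),s['clock'])
o=np.load('top.npz')['c']; K,R,t=load('top')
pr=lambda X:(lambda p:(p[:2]/p[2]).round(1))(K@(R@np.array(X)+t))
o8=cv2.absdiff(f,o).max(2)
print('oil change',o8[90:128,270:300].mean(),'dropper',o8[280:302,334:356].mean())
g=f.min(2)
for n,c,h in (('64',(636,-328),64),('54',(590,-347.5),54),('44',(542.5,-368.5),44),('34',(495,-388.3),34)):
    u=pr((*c,22+h)); u0=pr((*c,22)); x,y=u.astype(int)
    w=o8[y-13:y+14,x-13:x+14]>45; m=cv2.moments(w.astype(np.uint8),True)
    print(n,'top px',u,'foot px',u0,'blob centroid',round(x-13+m['m10']/m['m00'],1),round(y-13+m['m01']/m['m00'],1),'area',m['m00'])
E
```

```text
[ 435. -659.  228.] 23.7
oil change 5.266666666666667 dropper 4.264462809917355
64 top px [296.6 140.9] foot px [296.  154.2] blob centroid 295.7 146.9 area 194.0
54 top px [308.9 173.9] foot px [307.6 183.2] blob centroid 307.4 178.1 area 238.0
44 top px [322.1 207.6] foot px [320.4 213.6] blob centroid 321.1 209.6 area 266.0
34 top px [334.3 241.1] foot px [332.5 244.5] blob centroid 334.3 241.6 area 292.0
```

All four blobs lie where upright objectives should appear, and the bottles are unmoved. Handing in.

```bash
python3 -c "
from rig import r; print(r.sign_off())"
```

```text
the job is handed in; nothing more can be done
None
```

I parked all four objectives upright in the cups, 64, 54, 44, 34 mm in order from the oil-bottle end. I handed the job in at about 24 s, with the oil bottle unmoved.

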